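Hook the slide basin out from behind the screen and seat it

TASK

Take the hook from its rest, reach under the clear screen, drop the hook's tip inside the near rim of the open steel slide basin and drag the basin along its channel until it sits flush against the stop block with the brass plunger pushed right in, and keep it pressed there for a second. Press firmly, with more than 5 N on the stop, but never pull harder than 15 N, and move the basin with the hook only: the gripper must not touch it and it must stay flat on the bench. Then put the hook back on its rest as you found it and let go, leaving the bottle, jar and dish where they are.

Things in the scene. Friction and masses are not known exactly. Their poses are not given: they have to be found in the camera images.
- hook_grip (a point): Centre of the hook tool's handle (tool 160 g). x runs along the tool to the hook end, z is up. Handle: grey plastic bar 110 long x 22 wide x 24 mm high, from 65 mm behind this point to 45 mm ahead. Then an 8 mm steel rod runs on at the same height to 150 mm ahead and there bends straight down into the tip (8 mm thick). Grasp here, across the 22 mm, from above.
- hook_tip (a point): Lowest point of the hook's downturned tip: 150 mm ahead of and 42 mm below the handle's centre. Axes as for hook_grip.
- rest_seat (a point): Where the handle's centre lies on the rest, 70 mm above the bench; x along the lying hook. Fixed aluminium stand, two notched posts 10 mm thick: 30 mm wide notch under the handle 52 mm behind this point (seat height 58, cheeks to 72 mm), 18 mm wide notch under the rod 85 mm ahead (seat 66, cheeks to 80 mm). Under the handle's centre only a 6 mm base.
- dock: Fixed channel: rails 16 mm high, 96 mm apart, x = -20 to 250 mm. Origin on the bench in mid-channel, x along the channel away from the robot. At its near end is the stop block (90 wide, 32 high, 30 mm long), clamped where the last user left it: its face, square to x, lies anywhere from x = 0 to 36 mm, not measured. It is rigid: once the basin meets it the pull climbs by 2 N or more per mm.
- plunger (a joint): Brass presence plunger, 14 mm diameter, in the middle of the stop block's face, 22 mm above the bench. Value in m: 0 = standing 8 mm out of the face, 0.008 = pushed in flush, the basin then touching the face. It resists with about 3 N of friction and stays where it is pushed (no spring).
- reagent: Bystander: amber bottle, 64 mm diameter, 130 mm high; origin at the centre of its underside.
- jar: Bystander: clear jar with white lid, 60 mm diameter, 75 mm high; origin at the centre of its underside.
- dish: Bystander: clear flat dish, 86 mm diameter, 15 mm high; origin at the centre of its underside.
- screen_edge (a point): Middle of the lower edge of the fixed clear screen across the channel, 150 mm above the bench, 78 mm beyond the dock origin; axes as the dock. Panel 5 mm thick, 230 mm wide, top at 290 mm, between thin posts 115 mm to either side. The hook must pass below this edge.
- basin: Loose open-topped steel slide basin (0.28 to 0.52 kg), 100 long (x) x 84 wide (y) x 46 mm high, walls and floor 4 mm, a stack of slides in its far half. Origin: on the bench under the middle of its near face (towards the stop and the robot); x points away from the stop. It slides on the bench against about 0.5 to 2 N of friction.
- basin_rim (a point): Middle of the top of the basin's near wall (4 mm thick, along y), 46 mm above the bench and 2 mm beyond the outer near face; axes as the basin. Behind this wall (+x) the inside is free for the hook's tip: 48 mm long, 76 mm wide, down to the floor at 4 mm. Pull low on the wall: tip 20 mm or less above the bench, or the basin may tip.
Mind the look-alikes: they are no part of the job. Of the things that look like the part that bears hook_grip, the larger one is meant.

How it is judged:
By the outcome, as a careful person would: the job done as asked, in the order asked, and still so for the second after the job is handed in, with the robot touching nothing.
It also fails if it takes over 72 s, if anything falls off the work surface, if the arm or the gripper's body presses on something with over 40 N, if the wrist force passes 120 N, or if a joint passes its speed limit or range.

ROBOT

A 7-joint arm with a two-finger parallel gripper is mounted at the origin on the work surface. World frame = base frame: x ahead of the robot, y to its left, z up, the work surface at z = 0. Lengths are in mm, angles in rad, forces in N, time in s.
With the tool pointing down it reaches from about 375 to 925 mm from the base axis. Payload 3.1 kg.
Tool frame: the origin (TCP) lies at the very end of the fingers, on their centre line; the grasp point (between the pads) lies 19 mm behind it (env.pinch_z is the z of the grasp point in the tool frame, in mm); z points along the fingers, y is the line along which they close (so a half turn about z gives the same grasp; the last joint's range is limited). The gripper opens to 85 mm and grips with 20 to 120 N. Pads are 22 mm wide; open, the fingers measure 114 mm over their backs; the gripper's body (76 mm by 85 mm) begins 54 mm behind the grasp point. The pads swing forward as they close: fully open they stand 13 mm farther back than shut.
Start: joints at [1.06, 0.383, 0.044, 1.598, -0.018, 1.161, -0.05], TCP at [260.783, -595.395, 231.269] pointing down, gripper open.
Joint ranges: [-2.61, 2.61], [-0.41, 2.15], [-1.48, 1.57], [0, 2.5], [-1.57, 4.71], [0.05, 1.97], [-2.85, 2.85]. Speed limits (rad/s): [2.79, 2.79, 3.14, 3.14, 3.14, 3.14, 3.14].

INTERFACE

Orientations are given as a unit quaternion [w, x, y, z].
In Python, from bench import env gives the robot as it stands.
- The arm moves only by the shell command python3 -m inch 'ROWS' [FORCE]. ROWS is JSON, a list of rows, each a list of 7 numbers: the turn, a rotation vector about the tool's x, y, z in units of 45 degrees (1.0 is 45 degrees), then the shift along the tool's x, y, z in units of 150 mm (1.0 is 150 mm), then the opening, from -1 (shut) to 1 (fully open), so that 0 is half open. A call has 1 to 8 rows; each row is the pose to reach, as a shift and turn from the pose commanded when the call began, along the tool's axes at that moment; what a row does not reach only later rows make up. A row lasts 1/12 s, in which the tool goes at most 41.7 mm and 7.16 degrees, less where a joint would pass 70% of its speed; a pose out of reach is approached as far as the arm can. A call with a number of a shift or a turn outside -1 to 1 is refused whole. A call with a gripper value outside its range is refused whole. The fingers move at their own pace and stop on an object; FORCE is the grip in N (left out, the last holds). Time passes only in rows, so rows that repeat a pose let the fingers close. It gives the time, the measured TCP pose, the force, the opening and the grip force at its end, in the units of the state.
- env.get_state(): the state, without advancing time (a new reading comes with each control period).
- env.camera(name): name is "scene" or "top" or "wrist"; returns a dict with "pixels" (400x640x3 uint8, red, green, blue), "intrinsics" (3x3 intrinsics, pixels), "xyz" and "orientation" of the camera in the world; the wrist camera has in their place "hand_eye" (4x4, takes a point from camera to tool coordinates, whose origin is the TCP and whose axes are the flange's). Camera axes: x right, y up, looking along -z (the intrinsics and any distortion apply to the point x, -y, -z); pixel columns grow to the right and rows downward; lengths in mm; the calibration is good to about 2 mm. The wrist camera is an equidistant fisheye: a pixel r from the principal point sees the ray r / f radians off the axis. A picture is of the moment at which its call begins: read the wrist's pose just before it. There is no depth.
- env.sign_off(): hands the job in; it is judged then, once.
The state is a dict: "time_s": time; "qpos": joint angles; "qvel": joint speeds; "effort": joint torques, N m; "position": TCP position; "tcp_rot": TCP orientation; "wrist_force": force on the tool from outside, world axes, zero at the start; "ft_torque": the same for the moment, N m; "width": opening from 0.0 (shut) to 1.0 (fully open); "finger_force": force on a finger pad.
Only numpy, scipy, OpenCV 4.12 (cv2) and the standard library are available. Lean on these libraries where they do the work, as an engineer would, in place of code of your own. Each camera call takes 0.05 s, during which the arm holds its last target. There are 200 camera calls.

## Working session

There is one attempt and no reset: what is moved stays moved. The work goes in short steps, Python scripts to look and compute and a shell command to move; the robot and the scene stay as the last step left them, time stands still between calls to the robot, and variables do not carry over. Pictures are saved under pics/ and viewed, at most 10 in all, crops included, and the job is handed in when it is done.

```bash
ls; mkdir -p pics
cat > h.py <<'E'
import numpy as np, cv2
from scipy.spatial.transform import Rotation as R
from bench import env
def q2R(q): return R.from_quat([q[1],q[2],q[3],q[0]]).as_matrix()
def snap(name,fn):
    s=env.get_state(); c=env.camera(name)
    cv2.imwrite(fn+'.png',c['pixels'][:,:,::-1])
    np.save(fn+'.npy',dict(c=c,s=s),allow_pickle=True)
    return c,s
def load(fn):
    d=np.load(fn+'.npy',allow_pickle=True).item(); return d['c'],d['s']
def ray(c,s,u,v):
    K=np.array(c['intrinsics']); x=(u-K[0,2])/K[0,0]; y=(v-K[1,2])/K[1,1]
    if 'hand_eye' in c:
        r=np.hypot(x,y); d=np.array([np.sin(r)*x/max(r,1e-9),-np.sin(r)*y/max(r,1e-9),-np.cos(r)])
        H=np.array(c['hand_eye']); T=q2R(s['tcp_rot'])
        return T@H[:3,3]+np.array(s['position']), T@H[:3,:3]@d
    o=c['orientation']; o=np.array(o); M=o if o.shape==(3,3) else q2R(o)
    return np.array(c['xyz']), M@np.array([x,-y,-1.])
def onz(c,s,u,v,z):
    p,d=ray(c,s,u,v); return p+d*(z-p[2])/d[2]
E
python3 - <<'E'
from h import *
for n in('scene','top'):
    c,s=snap(n,'pics/'+n+'0'); print(n,[ (k,np.round(v,3).tolist()) for k,v in c.items() if k!='pixels'])
print(s)
E
```

```text
pics
scene [('intrinsics', [[362.2, 0.0, 310.144], [0.0, 362.2, 194.702], [0.0, 0.0, 1.0]]), ('xyz', [1191.573, 573.692, 723.163]), ('orientation', [0.374, 0.197, 0.419, 0.804])]
top [('intrinsics', [[470.099, 0.0, 325.986], [0.0, 470.099, 193.396], [0.0, 0.0, 1.0]]), ('xyz', [295.456, 3.802, 1412.936]), ('orientation', [0.709, 0.07, -0.066, -0.698])]
{'time_s': 0.05, 'qpos': array([ 1.06019439,  0.38385783,  0.04384528,  1.59957572, -0.01788066,
        1.16119328, -0.04991897]), 'qvel': array([ 1.64910906e-03,  2.24121004e-05,  5.71557759e-04, -1.71172698e-03,
        3.50637751e-04, -1.10356703e-03, -2.35646290e-04]), 'effort': array([ 1.76671103e-03, -4.35045683e+01,  1.02950659e+00, -2.50666040e+01,
        1.07534553e-02,  5.89174713e-03, -1.71213998e-06]), 'position': array([ 260.37036258, -594.54507561,  229.8717876 ]), 'tcp_rot': array([-1.27340272e-03,  9.78768038e-01,  2.04966786e-01, -3.50836405e-04]), 'wrist_force': array([ 0.94977558,  0.57185045, -0.39626643]), 'ft_torque': array([ 0.01582346, -0.01369155, -0.0226305 ]), 'finger_force': 0.0, 'width': 1.0011879688549348}
```

View pics/top0.png

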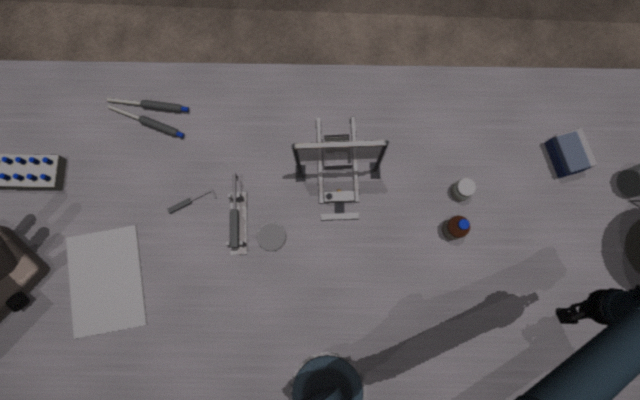

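View pics/scene0.png

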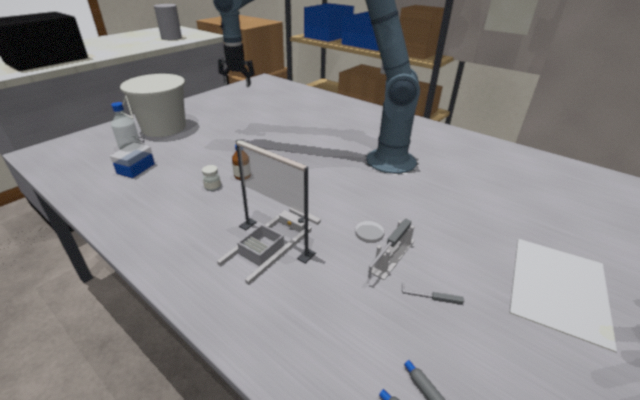

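The top view shows the hook on its rest at about (236,228) with its tip away from the robot. The dish is at (271,237), and the dock, screen and basin around (338,165). The jar is at (463,189), the bottle at (458,227), and the small look-alike hook at (190,202).

Run:
```python
import cv2
im=cv2.imread('pics/top0.png')[110:260,215:395]
im=cv2.convertScaleAbs(cv2.resize(im,None,fx=4,fy=4,interpolation=cv2.INTER_CUBIC),alpha=1.4)
cv2.imwrite('pics/topc.png',im)
```

```text
(no output)
```

View pics/topc.png

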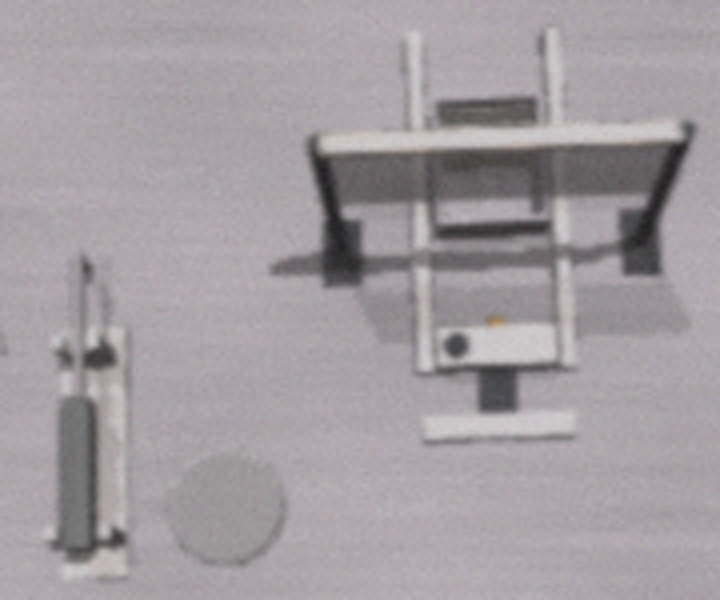

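Run:
```python
from h import *
c,s=load('pics/top0')
P=lambda n,x,y,z:print(n,np.round(onz(c,s,215+x/4-.375,110+y/4-.375,z),1))
P('handle front',77,398,82);P('handle rear',79,547,82);P('rod end',84,258,74)
P('railL far',412,33,16);P('railR far',550,33,16);P('railL near',425,370,16);P('railR near',568,368,16)
P('stop far L',440,329,32);P('stop far R',557,324,32);P('stop near L',438,366,32);P('plunger',495,318,22)
P('rim L',436,225,46);P('rim R',548,221,46)
P('screen top L',315,145,290);P('screen top R',690,130,290);P('dish',227,508,15);P('post L',343,252,0);P('post R',641,241,0)
```

```text
handle front [505.3 278.4  82. ]
handle rear [398.8 271.2  82. ]
rod end [610.3 280.4  74. ]
railL far [808.2  45.4  16. ]
railR far [809.7 -62.4  16. ]
railL near [541.   30.4  16. ]
railR near [544.2 -77.4  16. ]
stop far L [569.5  19.4  32. ]
stop far R [574.7 -68.1  32. ]
stop near L [541.4  20.5  32. ]
plunger [580.6 -21.8  22. ]
rim L [646.1  23.6  46. ]
rim R [650.5 -60.3  46. ]
screen top L [633.6  96.1 290. ]
screen top R [ 646.7 -136.7  290. ]
dish [434.7 176.   15. ]
post L [635.4  95.7   0. ]
post R [ 647.5 -134.4    0. ]
```

```bash
python3 -m inch '[[0,0,0.456,0.94,-0.21,0,1],[0,0,0.456,0.94,-0.21,0,1],[0,0,0.456,0.94,-0.21,0,1],[0,0,0.456,0.94,-0.21,0,1],[0,0,0.456,0.94,-0.21,0,1]]'; python3 -m inch '[[0,0,0,0.7,-1,0,1],[0,0,0,0.7,-1,0,1],[0,0,0,0.7,-1,0,1],[0,0,0,0.7,-1,0,1],[0,0,0,0.7,-1,0,1]]'; python3 -c "
from h import *
s=env.get_state();print(s['qpos'],s['position'],s['tcp_rot'])
c,s=load('pics/scene0')
print(onz(c,s,309,207,0))
# bar behind stop & others from the top
c,s=load('pics/top0')
P=lambda x,y,z:np.round(onz(c,s,215+x/4-.375,110+y/4-.375,z),1)
print(P(425,428,0),P(575,420,0),P(425,428,16),P(575,420,16)); 
for z in(0,130): print('bottle',onz(c,s,458,227,z))
cv2.imwrite('pics/scc.png',cv2.resize(cv2.imread('pics/scene0.png')[170:290,210:370],None,fx=5,fy=5,interpolation=cv2.INTER_CUBIC))
"
```

```text
time_s: 0.52
position: [385.7, -502.8, 230.5]
tcp_rot: [-0.002, 0.999, 0.034, 0.002]
wrist_force: [1.0, 1.8, 0.5]
width: 1.0
finger_force: 0.0
time_s: 0.93
position: [477.9, -346.9, 230.8]
tcp_rot: [-0.002, 0.999, 0.032, 0.001]
wrist_force: [1.3, 1.0, 0.1]
width: 1.0
finger_force: 0.0
[ 0.60810823  0.27554633 -0.05622731  1.74201576  0.01183179  1.12555082
 -0.95810859] [ 477.9129184  -346.92853212  230.78644286] [-2.21986579e-03  9.99488437e-01  3.18944393e-02  8.25558812e-04]
[451.47637966 -49.4115493    0.        ]
[499.2  29.9   0. ] [507.  -83.8   0. ] [496.9  29.6  16. ] [504.6 -82.8  16. ]
bottle [ 473.92373224 -384.1978958     0.        ]
bottle [ 457.50347935 -348.49914623  130.        ]
```

View pics/scc.png

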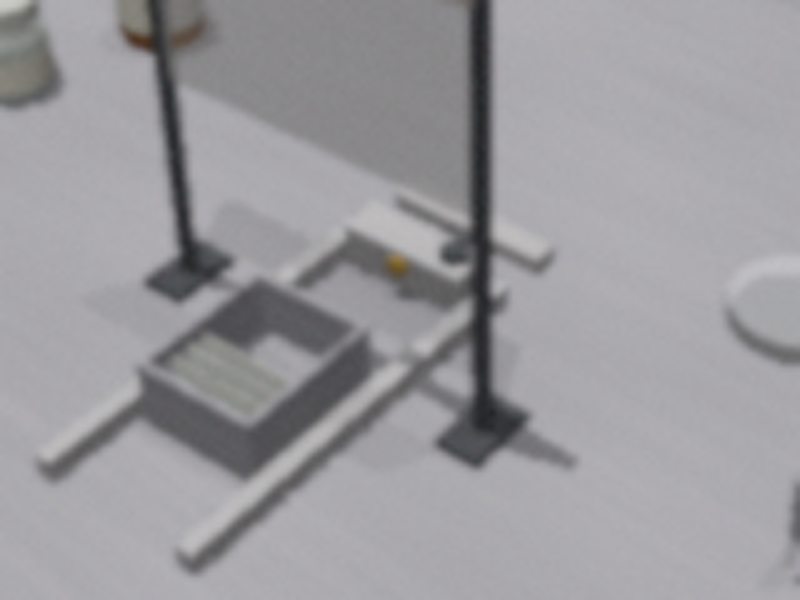

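```bash
for i in 1 2 3 4; do python3 -m inch '[[0,0,0,0.035,-1,0,1],[0,0,0,0.035,-1,0,1],[0,0,0,0.035,-1,0,1],[0,0,0,0.035,-1,0,1]]'|head -2; done;  python3 -m inch '[[0,0,0,0,-0.13,0,1],[0,0,0,0,-0.13,0,1],[0,0,0,0,-0.13,0,1],[0,0,0,0,-0.13,0,1],[0,0,0,0,-0.13,0,1],[0,0,0,0,-0.13,0,1]]'; python3 -c "
from h import *
c,s=snap('wrist','pics/w1');print(s['qpos'],s['position'],s['tcp_rot'],c['hand_eye'],c['intrinsics'])"
```

```text
time_s: 1.27
position: [470.4, -199.5, 230.6]
time_s: 1.6
position: [467.1, -49.8, 231.0]
time_s: 1.93
position: [464.1, 100.3, 231.3]
time_s: 2.27
position: [460.9, 250.4, 231.4]
time_s: 2.77
position: [461.6, 263.1, 231.0]
tcp_rot: [0.001, 1.0, 0.026, -0.0]
wrist_force: [0.3, 0.2, -1.3]
width: 0.996
finger_force: 0.0
[-0.10030227  0.20376742 -0.55091339  1.85956702  0.11944147  1.11141445
 -2.21459736] [461.63034523 263.08973666 231.01887577] [ 5.94295742e-04  9.99669793e-01  2.56894131e-02 -7.73012154e-05] [[-3.74758351e-04  9.53077217e-01  3.02727070e-01  7.62736646e+01]
 [ 9.99999928e-01  3.38963802e-04  1.70779728e-04  6.61233325e-01]
 [ 6.01527493e-05  3.02727112e-01 -9.53077275e-01 -1.43587161e+02]
 [ 0.00000000e+00  0.00000000e+00  0.00000000e+00  1.00000000e+00]] [[309.70691629   0.         320.22176399]
 [  0.         309.70691629 198.78044484]
 [  0.           0.           1.        ]]
```

View pics/w1.png

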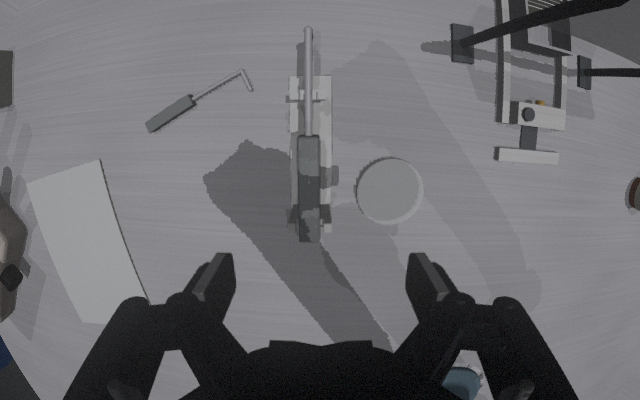

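The wrist view shows the handle spanning (309,137) to (309,242), the rod end at (308,28) and the dish at (390,190).

Run:
```python
from h import *
c,s=load('pics/w1')
P=lambda n,x,y,z:print(n,np.round(onz(c,s,x,y,z),1))
P('front',308.5,138,82);P('rear',309,241,82);P('rodend',308,28,74);P('rod base',308.5,134,74)
P('stop L near',511,127,32);P('stop R near',565,130,32);P('plunger',541,101,22);P('stopface',530,102,32);P('dish',390,191,15)
im=cv2.imread('pics/w1.png');g=cv2.cvtColor(im,6)
for y in (60,90,150,170,190,220): print(y,g[y,285:335].tolist())
print(g[125:145,309],g[230:250,309])
```

```text
front [504.6 275.6  82. ]
rear [398.2 270.8  82. ]
rodend [612.  281.6  74. ]
rod base [507.6 276.   74. ]
stop L near [535.7  26.1  32. ]
stop R near [546.7 -74.4  32. ]
plunger [578.8 -29.1  22. ]
stopface [572.7  -1.3  32. ]
dish [438.1 175.1  15. ]
60 [134, 136, 136, 134, 137, 135, 136, 138, 134, 137, 133, 130, 96, 93, 94, 95, 95, 92, 99, 105, 116, 133, 142, 147, 138, 122, 112, 107, 127, 123, 116, 114, 114, 113, 114, 123, 133, 137, 135, 135, 138, 137, 137, 136, 136, 135, 137, 136, 136, 137]
90 [138, 138, 134, 138, 150, 155, 156, 153, 155, 156, 156, 157, 145, 121, 117, 146, 147, 146, 146, 123, 114, 130, 141, 153, 139, 115, 103, 131, 154, 154, 153, 153, 155, 156, 156, 156, 155, 156, 156, 155, 155, 154, 154, 149, 153, 153, 126, 123, 127, 130]
150 [140, 139, 139, 139, 125, 132, 148, 113, 114, 112, 110, 99, 73, 87, 95, 95, 99, 100, 96, 97, 101, 103, 99, 101, 99, 97, 102, 103, 102, 104, 104, 110, 101, 86, 83, 107, 137, 138, 135, 136, 136, 144, 155, 154, 156, 157, 140, 122, 135, 137]
170 [96, 97, 97, 93, 98, 110, 117, 113, 114, 114, 113, 105, 83, 72, 94, 103, 103, 105, 103, 101, 103, 103, 104, 103, 107, 106, 105, 109, 106, 107, 108, 108, 101, 90, 78, 72, 83, 83, 87, 84, 94, 106, 112, 110, 110, 112, 109, 100, 97, 97]
190 [96, 93, 98, 97, 95, 94, 103, 112, 113, 115, 110, 113, 95, 62, 64, 69, 69, 72, 70, 71, 70, 68, 70, 71, 71, 71, 68, 71, 71, 73, 68, 71, 67, 64, 80, 110, 136, 138, 136, 137, 138, 141, 154, 156, 158, 141, 130, 136, 135, 135]
220 [98, 95, 77, 75, 69, 64, 65, 66, 66, 65, 61, 71, 77, 64, 57, 59, 59, 63, 59, 68, 92, 90, 89, 91, 93, 90, 91, 93, 91, 88, 91, 91, 89, 86, 86, 105, 127, 92, 84, 72, 66, 66, 69, 67, 66, 66, 94, 122, 124, 125]
[137 138 137 136 137 138 137 136 140 136 119  76  83  88  99 102 100 102
 103 101] [69 72 86 85 92 89 88 68 68 65 60 66 78 92 94 92 94 95 94 97]
```

```bash
python3 -m inch '[[0,0,0,0,-0.072,0.4,1],[0,0,0,0,-0.072,0.6,1],[0,0,0,0,-0.072,0.6,1],[0,0,0,0,-0.072,0.6,1],[0,0,0,0,-0.072,0.6,1],[0,0,0,0,-0.072,0.6,1]]'; python3 -c "
from h import *
c,s=snap('wrist','pics/w2')"
```

```text
time_s: 3.32
position: [462.3, 276.7, 143.7]
tcp_rot: [-0.001, 1.0, 0.027, 0.002]
wrist_force: [0.7, 0.5, -0.5]
width: 1.006
finger_force: 0.0
```

View pics/w2.png

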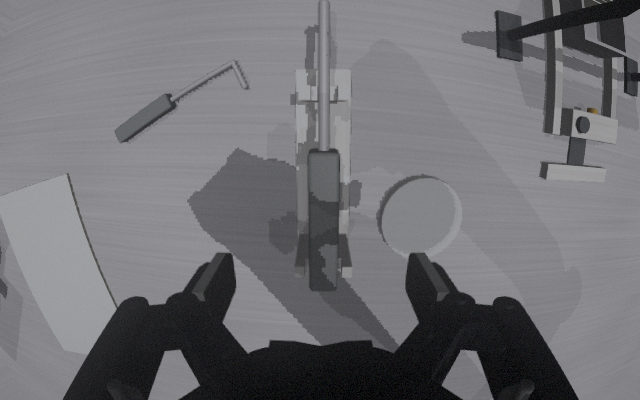

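The fingers are centred on the handle, which lies at u≈323 between the finger tips at 235 and 409. I'll descend and grip.

```bash
python3 -m inch '[[0,0,0,-0.01,0.01,0.2,1],[0,0,0,-0.01,0.01,0.4,1],[0,0,0,-0.01,0.01,0.55,1],[0,0,0,-0.01,0.01,0.62,1],[0,0,0,-0.01,0.01,0.62,1],[0,0,0,-0.01,0.01,0.62,1]]'; python3 -m inch '[[0,0,0,0,0,0,-0.2],[0,0,0,0,0,0,-0.4],[0,0,0,0,0,0,-1],[0,0,0,0,0,0,-1],[0,0,0,0,0,0,-1],[0,0,0,0,0,0,-1],[0,0,0,0,0,0,-1],[0,0,0,0,0,0,-1]]' 110;  python3 -m inch '[[0,0,0,0,0,0,-1],[0,0,0,0,0,0,-1],[0,0,0,0,0,0,-1],[0,0,0,0,0,0,-1]]'
```

```text
time_s: 3.87
position: [460.1, 275.1, 49.5]
tcp_rot: [-0.0, 1.0, 0.027, 0.001]
wrist_force: [0.9, 0.5, -0.1]
width: 0.998
finger_force: 0.0
time_s: 4.53
position: [459.5, 274.8, 49.1]
tcp_rot: [-0.0, 1.0, 0.027, 0.0]
wrist_force: [-1.0, -1.5, 5.0]
width: 0.239
finger_force: 107.4
time_s: 4.87
position: [459.5, 274.8, 49.1]
tcp_rot: [-0.0, 1.0, 0.027, 0.0]
wrist_force: [-1.2, -0.1, 5.0]
width: 0.243
finger_force: 107.4
```

```bash
python3 -m inch '[[0,0,0,0,0,-0.05,-1],[0,0,0,0,0,-0.15,-1],[0,0,0,0,0,-0.3,-1],[0,0,0,0,0,-0.45,-1],[0,0,0,0,0,-0.6,-1],[0,0,0,0,0,-0.6,-1],[0,0,0,0,0,-0.6,-1]]'; python3 -m inch '[[0,0,0,-0.02,0.1,0,-1],[0,0,0,-0.05,0.3,0,-1],[0,0,0,-0.08,0.5,0,-1],[0,0,0,-0.11,0.7,0,-1],[0,0,0,-0.14,0.9,0,-1],[0,0,0,-0.14,1,0,-1]]';python3 -m inch '[[0,0,0,-0.02,0.2,0,-1],[0,0,0,-0.05,0.4,0,-1],[0,0,0,-0.08,0.6,0,-1],[0,0,0,-0.11,0.8,0,-1],[0,0,0,-0.14,1,0,-1],[0,0,0,-0.14,1.0,0,-1],[0,0,0,-0.14,1.0,0,-1]]';  python3 -m inch '[[0,0,0,0,0,0.1,-1],[0,0,0,0,0,0.2,-1],[0,0,0,0,0,0.3,-1],[0,0,0,0,0,0.4,-1],[0,0,0,0,0,0.4,-1],[0,0,0,0,0,0.4,-1],[0,0,0,0,0,0.4,-1]]'; python3 -c "
from h import *
c,s=snap('wrist','pics/w3')
for k in('top','scene'):snap(k,'pics/%s1'%k)"
```

```text
time_s: 5.45
position: [459.7, 274.9, 139.3]
tcp_rot: [-0.001, 1.0, 0.027, 0.001]
wrist_force: [-0.8, -0.2, -1.7]
width: 0.244
finger_force: 107.5
time_s: 5.95
position: [443.1, 118.1, 135.6]
tcp_rot: [0.002, 1.0, 0.025, -0.003]
wrist_force: [0.3, -0.6, -2.0]
width: 0.245
finger_force: 107.7
time_s: 6.53
position: [431.3, -29.6, 136.4]
tcp_rot: [-0.0, 1.0, 0.025, -0.002]
wrist_force: [-0.6, 0.2, -1.1]
width: 0.241
finger_force: 107.8
time_s: 7.12
position: [433.6, -26.4, 78.4]
tcp_rot: [-0.0, 1.0, 0.028, -0.0]
wrist_force: [0.1, -0.4, -0.7]
width: 0.24
finger_force: 107.9
```

View pics/w3.png

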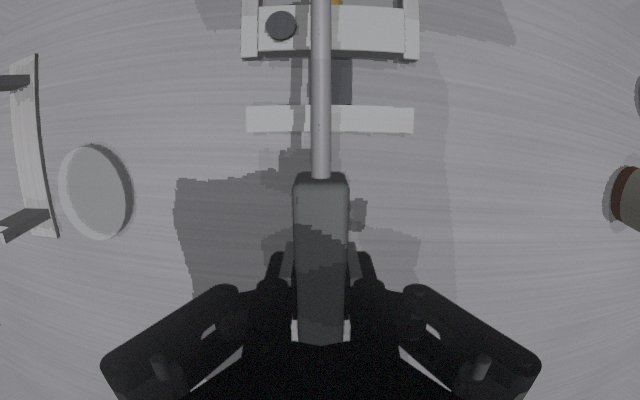

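Run:
```python
from h import *
c,s=load('pics/w3')
P=lambda n,x,y,z:print(n,np.round(onz(c,s,x,y,z),1))
P('railL near out',241,60,16);P('railR near out',419,61,16);P('stop near',330,50,32);P('face L',275,6,32);P('plunger',336,2,22)
P('barL',246,108,16);P('handle front',321,174,s['position'][2]+31);P('handle rear?',321,340,s['position'][2]+31);P('rod at top',320,0,s['position'][2]+23)
im=cv2.imread('pics/top1.png')[110:260,270:410]
a=cv2.convertScaleAbs(cv2.resize(im,None,fx=3.5,fy=3.5,interpolation=cv2.INTER_CUBIC),alpha=1.4)
im=cv2.imread('pics/scene1.png')[150:300,210:370]
b=cv2.resize(im,(560,525),interpolation=cv2.INTER_CUBIC)
b=b[:,100:400]
cv2.imwrite('pics/j1.png',np.hstack([a,b]))
print(a.shape,b.shape)
```

```text
railL near out [538.   31.4  16. ]
railR near out [545.  -87.2  16. ]
stop near [543.2 -26.8  32. ]
face L [570.9   8.2  32. ]
plunger [578.3 -29.   22. ]
barL [505.2  26.6  16. ]
handle front [483.8 -24.6 109.4]
handle rear? [402.2 -29.2 109.4]
rod at top [551.6 -20.4 101.4]
(525, 490, 3) (525, 300, 3)
```

View pics/j1.png

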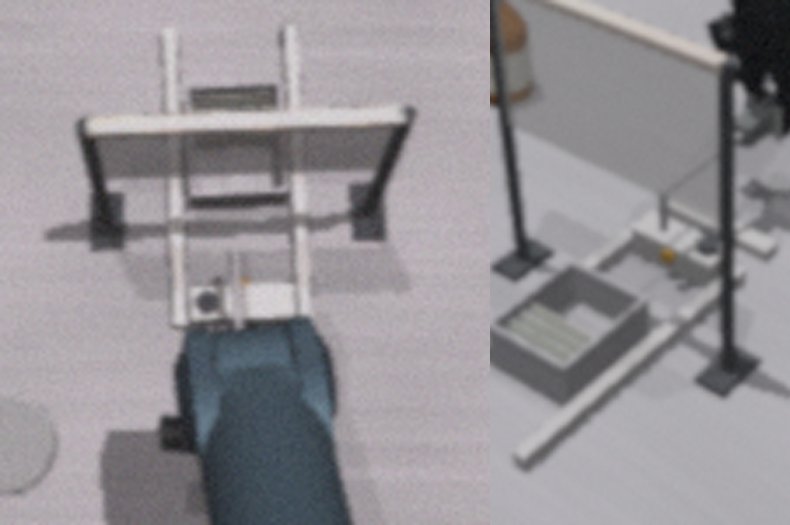

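Run:
```python
from h import *
c,s=load('pics/scene1')
def P(n,x,y,z): print(n,np.round(onz(c,s,210+(x-490+100)/3.5-.36,150+y/3.5-.36,z),1))
P('near -y',575,265,46);P('near +y',648,300,46);P('far +y',567,375,46);P('far -y',490,328,46)
P('tip',664,229,58);P('tip y at rodtop',664,191,104)
P('stop face top L',717,262,32);P('stop face top R',634,228,32);P('plunger',667,254,22)
c,s=load('pics/top1')
def P(n,x,y,z): print(n,np.round(onz(c,s,270+x/3.5-.36,110+y/3.5-.36,z),1))
P('rodend',237,250,104);P('rim',240,197,46);P('rimL',191,199,46);P('rimR',286,194,46);P('face',270,284,32);P('far rim',235,86,46)
```

```text
near -y [654.5 -55.7  46. ]
near +y [647.2  21.1  46. ]
far +y [748.   33.1  46. ]
far -y [751.1 -50.6  46. ]
tip [581.9 -21.4  58. ]
tip y at rodtop [586.9 -14.8 104. ]
stop face top L [562.4  20.9  32. ]
stop face top R [574.2 -65.9  32. ]
plunger [573.2 -27.6  22. ]
rodend [587.2 -17.2 104. ]
rim [646.6 -20.1  46. ]
rimL [644.2  21.8  46. ]
rimR [649.9 -59.5  46. ]
face [573.9 -46.9  32. ]
far rim [745.8 -14.7  46. ]
```

```bash
python3 -m inch '[[0,0,0,0.08,0.03,0,-1],[0,0,0,0.18,0.03,0,-1],[0,0,0,0.3,0.03,0,-1],[0,0,0,0.42,0.03,0,-1],[0,0,0,0.54,0.03,0,-1],[0,0,0,0.59,0.03,0,-1],[0,0,0,0.59,0.03,0,-1],[0,0,0,0.59,0.03,0,-1]]'
python3 - <<'E'
from h import *
snap('scene','pics/scene2');snap('top','pics/top2')
im=cv2.imread('pics/top2.png')[110:220,290:390]
a=cv2.convertScaleAbs(cv2.resize(im,None,fx=4,fy=4,interpolation=cv2.INTER_CUBIC),alpha=1.4)
im=cv2.imread('pics/scene2.png')[190:280,215:315]
b=cv2.resize(im,None,fx=4,fy=4,interpolation=cv2.INTER_CUBIC)
b=cv2.copyMakeBorder(b,0,80,0,0,0)
cv2.imwrite('pics/j2.png',np.hstack([a,b]))
E
```

```text
time_s: 7.93
position: [521.7, -27.0, 78.5]
tcp_rot: [0.0, 1.0, 0.027, -0.0]
wrist_force: [0.2, -0.4, -1.0]
width: 0.24
finger_force: 107.8
```

View pics/j2.png

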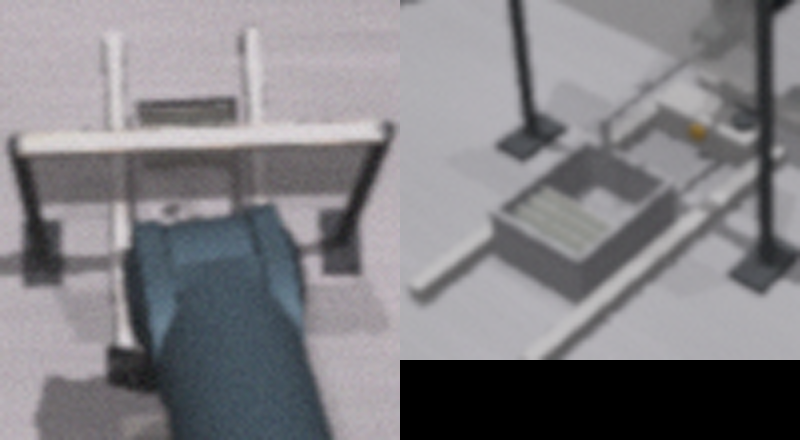

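Run:
```python
from h import *
c,s=load('pics/scene2')
print(onz(c,s,266.1,225,57), onz(c,s,266.1,220,104))
```

```text
[655.41040098 -38.70576345  57.        ] [678.3359036  -10.77174272 104.        ]
```

Run:
```python
from h import *
c,s=load('pics/scene2');K=np.array(c['intrinsics']);M=q2R(c['orientation'])
for p in [(671,-19,57),(671,-19,104),(671,-19,80)]:
    d=M.T@(np.array(p)-c['xyz']);u=K[0,0]*d[0]/-d[2]+K[0,2];v=K[1,1]*-d[1]/-d[2]+K[1,2];print(u,v,'crop',400+4*(u-215),4*(v-190))
g=c['pixels'][:,:,1]
for v in range(214,240): print(v,g[v,258:276].tolist())
```

```text
267.02925852927524 230.59393820021353 crop 608.117034117101 162.37575280085412
265.9182459960967 217.49896450805375 crop 603.6729839843867 109.99585803221498
266.4929712466651 224.27297633209795 crop 605.9718849866604 137.09190532839182
214 [158, 158, 157, 158, 158, 158, 161, 164, 167, 171, 173, 169, 166, 164, 156, 143, 135, 142]
215 [159, 159, 159, 158, 157, 156, 158, 157, 161, 165, 168, 164, 159, 149, 139, 132, 140, 158]
216 [161, 159, 159, 157, 158, 157, 156, 157, 156, 157, 161, 156, 145, 136, 140, 148, 157, 165]
217 [160, 159, 160, 157, 158, 160, 157, 157, 156, 158, 150, 138, 127, 136, 150, 157, 160, 165]
218 [160, 159, 158, 159, 160, 158, 158, 156, 153, 146, 132, 120, 126, 142, 152, 159, 162, 162]
219 [159, 161, 158, 160, 158, 155, 151, 147, 140, 131, 130, 133, 139, 149, 156, 158, 161, 157]
220 [161, 158, 158, 157, 154, 149, 140, 124, 117, 120, 139, 146, 152, 161, 162, 159, 151, 133]
221 [165, 160, 156, 152, 150, 147, 135, 110, 105, 121, 144, 153, 158, 162, 159, 148, 127, 109]
222 [170, 167, 161, 151, 150, 146, 132, 110, 103, 123, 150, 158, 160, 156, 147, 123, 101, 95]
223 [172,
[... 739 characters left out ...]
94, 91, 91, 90, 89, 90, 96, 110, 122, 124, 127]
232 [80, 82, 82, 85, 87, 94, 94, 93, 92, 95, 92, 91, 87, 86, 90, 98, 101, 112]
233 [83, 80, 83, 84, 83, 91, 92, 92, 92, 93, 93, 90, 91, 89, 89, 90, 90, 93]
234 [82, 81, 81, 83, 87, 89, 92, 93, 91, 94, 93, 90, 90, 87, 93, 92, 91, 91]
235 [84, 81, 80, 82, 86, 92, 94, 92, 93, 94, 93, 91, 89, 90, 91, 91, 91, 90]
236 [83, 80, 85, 88, 97, 104, 110, 107, 101, 95, 93, 90, 89, 92, 92, 94, 94, 92]
237 [82, 85, 93, 102, 115, 135, 144, 138, 124, 109, 97, 93, 89, 91, 93, 94, 91, 93]
238 [87, 97, 109, 121, 139, 157, 163, 157, 149, 135, 117, 102, 92, 90, 90, 93, 93, 95]
239 [110, 109, 127, 145, 156, 164, 167, 164, 161, 156, 142, 126, 108, 99, 96, 94, 96, 102]
```

The tip lines up with its predicted pixels (column 266, bend at row 219) and is just inside the near wall. I'll lower it.

```bash
python3 -m inch '[[0,0,0,0,0,0.05,-1],[0,0,0,0,0,0.1,-1],[0,0,0,0,0,0.15,-1],[0,0,0,0,0,0.2,-1],[0,0,0,0,0,0.25,-1],[0,0,0,0,0,0.29,-1],[0,0,0,0,0,0.29,-1],[0,0,0,0,0,0.29,-1]]'; python3 -m inch '[[0,0,0,-0.02,0,0,-1],[0,0,0,-0.04,0,0,-1],[0,0,0,-0.06,0,0,-1],[0,0,0,-0.08,0,0,-1],[0,0,0,-0.1,0,0,-1],[0,0,0,-0.1,0,0,-1]]'
```

```text
time_s: 8.7
position: [521.6, -26.9, 34.1]
tcp_rot: [-0.0, 1.0, 0.027, -0.001]
wrist_force: [-0.1, 0.3, -1.3]
width: 0.245
finger_force: 107.8
time_s: 9.2
position: [506.1, -28.0, 34.8]
tcp_rot: [0.0, 1.0, 0.027, -0.0]
wrist_force: [0.6, -0.4, -2.0]
width: 0.241
finger_force: 107.8
```

```bash
for i in 1 2 3; do python3 -m inch '[[0,0,0,-0.02,0,0,-1],[0,0,0,-0.04,0,0,-1],[0,0,0,-0.06,0,0,-1],[0,0,0,-0.08,0,0,-1],[0,0,0,-0.1,0,0,-1],[0,0,0,-0.12,0,0,-1]]'|grep -E 'posi|rot|force'; done
python3 - <<'E'
from h import *
snap('scene','pics/scene3')
im=cv2.imread('pics/scene3.png')[190:280,215:335]
cv2.imwrite('pics/s3.png',cv2.resize(im,None,fx=5,fy=5,interpolation=cv2.INTER_CUBIC))
E
```

```text
position: [489.6, -28.8, 35.0]
tcp_rot: [-0.0, 1.0, 0.027, 0.001]
wrist_force: [1.7, -0.1, -2.1]
finger_force: 107.7
position: [471.2, -29.8, 34.9]
tcp_rot: [-0.0, 1.0, 0.027, 0.0]
wrist_force: [2.1, 0.3, -1.4]
finger_force: 107.7
position: [453.2, -30.8, 34.9]
tcp_rot: [-0.0, 1.0, 0.027, 0.0]
wrist_force: [2.9, 0.1, -0.6]
finger_force: 107.7
```

View pics/s3.png

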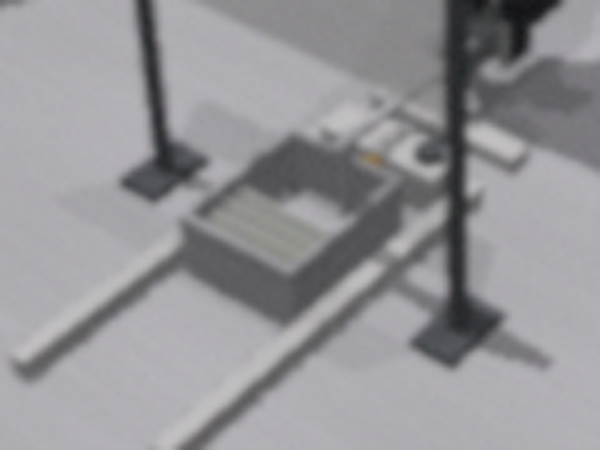

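```bash
python3 -m inch '[[0,0,0,-0.02,0,0,-1],[0,0,0,-0.04,0,0,-1],[0,0,0,-0.06,0,0,-1],[0,0,0,-0.075,0,0,-1],[0,0,0,-0.075,0,0,-1],[0,0,0,-0.075,0,0,-1]]'|grep -E 'posi|wrist'; python3 -m inch '[[0,0,0,-0.01,0,0,-1],[0,0,0,-0.02,0,0,-1],[0,0,0,-0.025,0,0,-1],[0,0,0,-0.025,0,0,-1]]'|grep -E 'posi|wrist'
```

```text
position: [441.1, -31.5, 34.6]
wrist_force: [0.3, 0.4, -1.0]
position: [437.7, -31.7, 34.6]
wrist_force: [1.2, 0.2, -1.5]
```

```bash
for i in 1 2 3 4; do python3 -m inch '[[0,0,0,-0.005,0,0,-1],[0,0,0,-0.01,0,0,-1],[0,0,0,-0.01,0,0,-1]]'|grep -E 'posi|wrist'; done
```

```text
position: [436.3, -31.7, 34.7]
wrist_force: [2.3, -0.1, -1.3]
position: [435.6, -31.7, 34.8]
wrist_force: [3.3, 0.5, -2.6]
position: [434.0, -31.8, 34.9]
wrist_force: [3.9, 0.5, -3.2]
position: [432.3, -31.9, 34.8]
wrist_force: [4.3, -0.5, -2.6]
```

```bash
for i in 1 2 3; do python3 -m inch '[[0,0,0,-0.005,0,0,-1],[0,0,0,-0.007,0,0,-1],[0,0,0,-0.007,0,0,-1]]'|grep -E 'posi|wrist'; done
```

```text
position: [431.2, -32.0, 34.8]
wrist_force: [4.2, 1.0, -4.2]
position: [430.2, -32.1, 34.8]
wrist_force: [4.4, 0.5, -2.4]
position: [429.6, -32.1, 34.9]
wrist_force: [5.0, 0.6, -5.0]
```

```bash
for i in 1 2; do python3 -m inch '[[0,0,0,-0.003,0,0,-1],[0,0,0,-0.006,0,0,-1],[0,0,0,-0.006,0,0,-1]]'|grep -E 'posi|wrist'; done
```

```text
position: [429.4, -32.2, 35.0]
wrist_force: [7.3, -0.1, -5.0]
position: [429.2, -32.2, 35.3]
wrist_force: [4.1, -0.0, 0.0]
```

```bash
for i in 1 2 3; do python3 -m inch '[[0,0,0,0,0,0,-1]]'|grep -E 'posi|wrist'; done; python3 -m inch '[[0,0,0,-0.002,0,0,-1],[0,0,0,-0.004,0,0,-1],[0,0,0,-0.004,0,0,-1]]'|grep -E 'posi|wrist|rot'
```

```text
position: [429.2, -32.1, 35.5]
wrist_force: [5.0, 0.1, -1.2]
position: [429.2, -32.2, 35.5]
wrist_force: [6.3, -0.1, -1.7]
position: [429.2, -32.1, 35.5]
wrist_force: [5.4, 0.1, -1.5]
position: [429.2, -32.1, 35.7]
tcp_rot: [-0.0, 1.0, 0.027, 0.003]
wrist_force: [7.1, 0.5, -2.2]
```

```bash
for i in 1 2 ; do python3 -m inch '[[0,0,0,-0.003,0,0,-1],[0,0,0,-0.006,0,0,-1],[0,0,0,-0.006,0,0,-1]]'|grep -E 'posi|wrist'; done;  for i in 1 2; do python3 -m inch '[[0,0,0,0,0,0,-1]]'|grep -E 'posi|wrist|rot'; done
```

```text
position: [429.3, -32.1, 35.9]
wrist_force: [8.0, 0.5, -3.4]
position: [429.3, -32.1, 36.0]
wrist_force: [10.0, 0.5, -5.3]
position: [429.3, -32.1, 36.0]
tcp_rot: [-0.0, 1.0, 0.027, 0.004]
wrist_force: [9.5, 0.5, -5.4]
position: [429.3, -32.1, 36.0]
tcp_rot: [-0.0, 1.0, 0.027, 0.004]
wrist_force: [10.4, 0.1, -6.2]
```

```bash
python3 -m inch '[[0,0,0,0,0,0.004,-1],[0,0,0,0,0,0.008,-1],[0,0,0,0,0,0.008,-1]]'|grep -E 'posi|wrist'; python3 -m inch '[[0,0,0,-0.002,0,0.002,-1],[0,0,0,-0.004,0,0.004,-1],[0,0,0,-0.004,0,0.004,-1]]'|grep -E 'posi|wrist'
```

```text
position: [429.2, -32.1, 34.9]
wrist_force: [8.3, 0.2, -2.4]
position: [429.2, -32.1, 34.6]
wrist_force: [7.8, 0.0, -0.8]
```

```bash
for i in 1 2 3; do python3 -m inch '[[0,0,0,-0.003,0,0.002,-1],[0,0,0,-0.006,0,0.002,-1],[0,0,0,-0.006,0,0.002,-1]]'|grep -E 'posi|wrist'; done
```

```text
position: [429.2, -32.1, 34.6]
wrist_force: [9.6, 0.4, -2.3]
position: [429.2, -32.1, 34.5]
wrist_force: [9.9, 0.7, -3.3]
position: [429.1, -32.1, 34.4]
wrist_force: [12.2, -0.5, -4.1]
```

```bash
python3 -m inch '[[0,0,0,0,0,0.004,-1],[0,0,0,0,0,0.008,-1],[0,0,0,0,0,0.008,-1]]'|grep -E 'posi|wrist'; python3 -m inch '[[0,0,0,-0.004,0,0,-1],[0,0,0,-0.004,0,0,-1]]'|grep -E 'posi|wrist'; for i in 1 2 3; do python3 -m inch '[[0,0,0,0,0,0,-1],[0,0,0,0,0,0,-1],[0,0,0,0,0,0,-1],[0,0,0,0,0,0,-1],[0,0,0,0,0,0,-1],[0,0,0,0,0,0,-1],[0,0,0,0,0,0,-1]]'|grep -E 'time|posi|wrist'; done
```

```text
position: [429.1, -32.1, 33.4]
wrist_force: [9.4, -0.2, 0.7]
position: [429.1, -32.1, 33.6]
wrist_force: [10.6, -0.3, -0.6]
time_s: 17.25
position: [429.1, -32.1, 33.6]
wrist_force: [11.2, 0.4, -1.7]
time_s: 17.83
position: [429.1, -32.1, 33.6]
wrist_force: [11.2, -0.0, -1.2]
time_s: 18.42
position: [429.1, -32.1, 33.6]
wrist_force: [11.0, -1.2, -1.7]
```

```bash
python3 -m inch '[[0,0,0,-0.003,0,0.002,-1],[0,0,0,-0.006,0,0.004,-1],[0,0,0,-0.006,0,0.004,-1]]'|grep -E 'posi|wrist'; for i in 1 2; do python3 -m inch '[[0,0,0,0,0,0,-1],[0,0,0,0,0,0,-1],[0,0,0,0,0,0,-1],[0,0,0,0,0,0,-1],[0,0,0,0,0,0,-1],[0,0,0,0,0,0,-1],[0,0,0,0,0,0,-1],[0,0,0,0,0,0,-1]]'|grep -E 'time|posi|wrist'; done
```

```text
position: [429.1, -32.1, 33.3]
wrist_force: [13.0, 1.1, -0.2]
time_s: 19.33
position: [429.1, -32.1, 33.3]
wrist_force: [12.5, 0.7, -0.3]
time_s: 20.0
position: [429.1, -32.1, 33.3]
wrist_force: [11.5, -0.0, -0.4]
```

```bash
python3 -m inch '[[0,0,0,0.01,0,0,-1],[0,0,0,0.02,0,0,-1],[0,0,0,0.035,0,0,-1],[0,0,0,0.05,0,0,-1],[0,0,0,0.07,0,0,-1],[0,0,0,0.09,0,0,-1],[0,0,0,0.09,0,0,-1],[0,0,0,0.09,0,0,-1]]'; python3 -c "
from h import *
snap('scene','pics/scene4')
s=env.get_state();print(s['position'],s['tcp_rot'])"
```

```text
time_s: 20.67
position: [430.9, -32.1, 29.3]
tcp_rot: [0.0, 1.0, 0.027, -0.003]
wrist_force: [-0.5, -0.2, 0.1]
width: 0.242
finger_force: 108.5
[431.03172637 -32.06308653  29.34421962] [ 5.84018567e-05  9.99626087e-01  2.72371860e-02 -2.41211822e-03]
```

```bash
python3 -m inch '[[0,0,0,0.02,0,-0.03,-1],[0,0,0,0.04,0,-0.03,-1],[0,0,0,0.06,0,-0.03,-1],[0,0,0,0.07,0,-0.03,-1],[0,0,0,0.07,0,-0.03,-1]]'; python3 -m inch '[[0,0,0,0,0,-0.04,-1],[0,0,0,0,0,-0.1,-1],[0,0,0,0,0,-0.18,-1],[0,0,0,0,0,-0.26,-1],[0,0,0,0,0,-0.33,-1],[0,0,0,0,0,-0.33,-1],[0,0,0,0,0,-0.33,-1]]'
```

```text
time_s: 21.13
position: [444.7, -31.2, 34.8]
tcp_rot: [-0.0, 1.0, 0.027, 0.0]
wrist_force: [0.3, -0.2, -1.2]
width: 0.242
finger_force: 108.3
time_s: 21.72
position: [444.9, -31.4, 85.3]
tcp_rot: [0.0, 1.0, 0.027, 0.001]
wrist_force: [-0.3, -0.0, -1.8]
width: 0.24
finger_force: 108.2
```

```bash
python3 -m inch '[[0,0,0,-0.05,0,-0.06,-1],[0,0,0,-0.08,0,-0.16,-1],[0,0,0,-0.1,0,-0.28,-1],[0,0,0,-0.1,0,-0.36,-1],[0,0,0,-0.1,0,-0.36,-1],[0,0,0,-0.1,0,-0.36,-1]]'
python3 - <<'E'
from h import *
c,s=snap('wrist','pics/w5'); a=cv2.imread('pics/w3.png',0); b=cv2.imread('pics/w5.png',0)
for im in(a,b):
    print(im[165:190:1,321].tolist(), im[335:352,321].tolist()); print(im[100,305:336].tolist()); print(im[20,305:336].tolist()); print(im[200,288:300].tolist(),im[200,343:356].tolist())
E
```

```text
time_s: 22.22
position: [429.2, -32.2, 138.2]
tcp_rot: [0.0, 1.0, 0.027, 0.0]
wrist_force: [0.3, 0.4, -1.1]
width: 0.242
finger_force: 108.2
[146, 146, 146, 145, 145, 144, 144, 143, 144, 143, 142, 144, 143, 123, 72, 51, 54, 58, 64, 76, 86, 90, 89, 91, 96] [55, 54, 53, 51, 54, 51, 55, 55, 48, 54, 47, 15, 3, 0, 4, 1, 6]
[144, 141, 140, 124, 84, 79, 87, 99, 112, 120, 126, 128, 134, 138, 142, 150, 155, 149, 144, 136, 131, 124, 123, 116, 107, 100, 84, 72, 71, 75, 67]
[113, 112, 128, 159, 156, 135, 88, 103, 115, 123, 130, 133, 138, 144, 149, 156, 158, 152, 146, 139, 136, 130, 126, 122, 111, 105, 120, 136, 138, 139, 137]
[104, 105, 101, 92, 74, 67, 84, 86, 74, 82, 97, 98] [99, 94, 90, 83, 79, 72, 82, 118, 120, 121, 119, 112, 92]
[144, 142, 143, 142, 142, 143, 142, 141, 143, 141, 140, 141, 142, 119, 68, 57, 54, 59, 67, 76, 85, 87, 89, 92, 94] [53, 52, 50, 52, 52, 51, 51, 54, 52, 53, 42, 16, 15, 6, 10, 7, 8]
[162, 161, 161, 161, 161, 119, 96, 99, 110, 116, 123, 128, 131, 135, 144, 150, 153, 148, 143, 134, 129, 125, 121, 116, 110, 101, 147, 156, 153, 154, 150]
[59, 58, 58, 56, 58, 58, 89, 101, 113, 119, 128, 135, 139, 144, 148, 155, 154, 151, 144, 139, 135, 130, 126, 120, 109, 92, 73, 61, 51, 57, 59]
[97, 100, 99, 90, 71, 70, 84, 88, 89, 96, 97, 98] [97, 93, 86, 84, 81, 74, 92, 138, 137, 137, 138, 139, 138]
```

```bash
python3 -m inch '[[0,0,0,0.02,-0.1,0,-1],[0,0,0,0.05,-0.3,0,-1],[0,0,0,0.08,-0.5,0,-1],[0,0,0,0.11,-0.7,0,-1],[0,0,0,0.15,-0.9,0,-1],[0,0,0,0.155,-1,0,-1]]'|grep pos;python3 -m inch '[[0,0,0,0.02,-0.2,0,-1],[0,0,0,0.05,-0.4,0,-1],[0,0,0,0.08,-0.6,0,-1],[0,0,0,0.11,-0.8,0,-1],[0,0,0,0.15,-0.95,0,-1],[0,0,0,0.155,-1,0,-1],[0,0,0,0.155,-1.0,0,-1]]'|grep pos;  python3 -m inch '[[0,0,0,0,-0.033,0,-1],[0,0,0,0,-0.033,0,-1],[0,0,0,0,-0.033,0,-1],[0,0,0,0,-0.033,0,-1],[0,0,0,0,-0.033,0,-1],[0,0,0,0,-0.033,0,-1]]'; python3 -c "
from h import *
print(env.get_state()['position'],env.get_state()['tcp_rot'])"
```

```text
position: [443.6, 123.4, 137.2]
position: [457.7, 272.7, 137.0]
time_s: 23.85
position: [459.1, 274.0, 138.4]
tcp_rot: [0.0, 1.0, 0.027, 0.0]
wrist_force: [0.3, -0.1, -1.3]
width: 0.241
finger_force: 108.2
[459.10823932 273.97551079 138.37495922] [2.39963328e-04 9.99644343e-01 2.66666079e-02 1.45241201e-04]
```

```bash
python3 -m inch '[[0,0,0,0.003,-0.005,0.1,-1],[0,0,0,0.003,-0.005,0.22,-1],[0,0,0,0.003,-0.005,0.34,-1],[0,0,0,0.003,-0.005,0.42,-1],[0,0,0,0.003,-0.005,0.48,-1],[0,0,0,0.003,-0.005,0.52,-1],[0,0,0,0.003,-0.005,0.52,-1],[0,0,0,0.003,-0.005,0.52,-1]]'; python3 -m inch '[[0,0,0,0,0,0.02,-1],[0,0,0,0,0,0.04,-1],[0,0,0,0,0,0.06,-1],[0,0,0,0,0,0.07,-1],[0,0,0,0,0,0.07,-1],[0,0,0,0,0,0.07,-1]]'
```

```text
time_s: 24.52
position: [459.5, 275.9, 60.5]
tcp_rot: [-0.0, 1.0, 0.027, 0.0]
wrist_force: [0.3, -0.1, -1.9]
width: 0.242
finger_force: 108.2
time_s: 25.02
position: [459.2, 275.7, 49.7]
tcp_rot: [0.0, 1.0, 0.027, -0.0]
wrist_force: [0.4, 0.0, -1.2]
width: 0.243
finger_force: 108.2
```

```bash
python3 -m inch '[[0,0,0,0.002,0.006,0.0,-1],[0,0,0,0.002,0.006,0.004,-1],[0,0,0,0.002,0.006,0.004,-1],[0,0,0,0.002,0.006,0.004,-1]]'
```

```text
time_s: 25.35
position: [459.8, 274.8, 49.3]
tcp_rot: [-0.0, 1.0, 0.027, 0.0]
wrist_force: [0.0, 0.1, -2.3]
width: 0.241
finger_force: 108.2
```

```bash
python3 -m inch '[[0,0,0,0,0,0.004,-1],[0,0,0,0,0,0.004,-1],[0,0,0,0,0,0.004,-1]]'|grep -E 'pos|wrist'; python3 -m inch '[[0,0,0,0,0,0,-0.45],[0,0,0,0,0,0,-0.4],[0,0,0,0,0,0,0.2],[0,0,0,0,0,0,0.6],[0,0,0,0,0,0,1],[0,0,0,0,0,0,1],[0,0,0,0,0,0,1],[0,0,0,0,0,0,1]]' 30; python3 -m inch '[[0,0,0,0,0,0,1],[0,0,0,0,0,0,1],[0,0,0,0,0,0,1],[0,0,0,0,0,-0.1,1],[0,0,0,0,0,-0.3,1],[0,0,0,0,0,-0.5,1],[0,0,0,0,0,-0.63,1],[0,0,0,0,0,-0.63,1]]'
```

```text
position: [459.8, 274.8, 49.1]
wrist_force: [-1.6, -0.8, 4.0]
time_s: 26.27
position: [459.6, 274.8, 48.6]
tcp_rot: [-0.0, 1.0, 0.027, 0.0]
wrist_force: [-1.0, 1.0, 0.2]
width: 0.999
finger_force: 0.0
time_s: 26.93
position: [462.8, 277.3, 148.2]
tcp_rot: [-0.002, 1.0, 0.027, 0.004]
wrist_force: [0.3, 0.8, 0.9]
width: 1.001
finger_force: 0.0
```

```bash
python3 -m inch '[[0,0,0,0,0.08,-0.2,1],[0,0,0,0,0.08,-0.4,1],[0,0,0,0,0.08,-0.55,1],[0,0,0,0,0.08,-0.55,1],[0,0,0,0,0.08,-0.55,1],[0,0,0,0,0.08,-0.55,1],[0,0,0,0,0.08,-0.55,1]]'
python3 - <<'E'
from h import *
c,s=snap('wrist','pics/w6'); t,_=snap('top','pics/top6'); sc,_=snap('scene','pics/scene6')
print(s['position'])
def hnd(fn,c,s):
    g=cv2.imread(fn,0).astype(int)
    # bright rod (row 60,90 bands) and handle row-end edges along col
    col=lambda a,b,u:[v for v in range(a,b) if abs(g[v+1,u]-g[v-1,u])>30]
    print(fn,'front',col(110,150,309),'rear',col(225,260,309),'rodtip',col(10,45,308),
      'handle edges r165',[u for u in range(285,335) if abs(g[165,u+1]-g[165,u-1])>20], 'rod r45',[u for u in range(290,330) if abs(g[45,u+1]-g[45,u-1])>20])
hnd('pics/w1.png',*load('pics/w1'));hnd('pics/w6.png',c,s)
# bystanders: diff of top views
for n in('top','scene'):
    a=cv2.imread(f'pics/{n}0.png',0);b=cv2.imread(f'pics/{n}6.png',0)
    for nm,(x0,x1,y0,y1) in {'top':{'dish':(254,290,220,254),'jar':(445,482,172,206),'bottle':(440,475,210,245)},'scene':{'dish':(350,390,218,246),'jar+bottle':(200,255,145,195),'hook':(365,415,218,285)}}[n].items():
        d=cv2.absdiff(a,b)[y0:y1,x0:x1];print(n,nm,d.mean().round(1),d.max())
g=cv2.imread('pics/top6.png',0).astype(int)
print('dock col',[(v,g[v,336:342].mean().round()) for v in range(165,202)])
b=cv2.imread('pics/scene6.png')[170:290,210:370]
E
```

```text
time_s: 27.52
position: [459.1, 262.0, 223.7]
tcp_rot: [0.001, 1.0, 0.027, -0.002]
wrist_force: [-0.1, -0.2, -1.1]
width: 1.002
finger_force: 0.0
[459.12244961 262.04788765 223.7042511 ]
pics/w1.png front [135, 136] rear [] rodtip [] handle edges r165 [290, 318, 320, 321, 331, 332] rod r45 [295, 296, 305, 306, 309, 310, 312]
pics/w6.png front [132] rear [] rodtip [] handle edges r165 [289, 294, 295, 297, 316, 318, 319, 320, 329, 330, 332, 334] rod r45 [294, 295, 301, 304, 305, 308, 309]
top dish 7.0 86
top jar 6.6 15
top bottle 5.5 15
scene dish 5.0 16
scene jar+bottle 3.9 36
scene hook 10.5 70
dock col [(165, np.float64(76.0)), (166, np.float64(72.0)), (167, np.float64(72.0)), (168, np.float64(78.0)), (169, np.float64(73.0)), (170, np.float64(70.0)), (171, np.float64(69.0)), (172, np.float64(71.0)), (173, np.float64(63.0)), (174, np.float64(60.0)), (175, np.float64(60.0)), (176, np.float64(79.0)), (177, np.float64(112.0)), (178, np.float64(134.0)), (179, np.float64(142.0)), (180, np.float64(142.0)), (181, np.float64(136.0)), (182, np.float64(127.0)), (183, np.float64(126.0)), (184, np.float64(125.0)), (185, np.float64(125.0)), (186, np.float64(126.0)), (187, np.float64(126.0)), (188, np.float64(128.0)), (189, np.float64(121.0)), (190, np.float64(90.0)), (191, np.float64(95.0)), (192, np.float64(134.0)), (193, np.float64(148.0)), (194, np.float64(151.0)), (195, np.float64(150.0)), (196, np.float64(151.0)), (197, np.float64(150.0)), (198, np.float64(151.0)), (199, np.float64(149.0)), (200, np.float64(132.0)), (201, np.float64(76.0))]
```

Run:
```python
from h import *
for f,fr,rodu,he in(('pics/w1',(308.5,135.5),305.5,(298,320.5)),('pics/w6',(307,132),304.5,(295,319.5))):
    c,s=load(f); P=lambda u,v,z:np.round(onz(c,s,u,v,z),1)
    print('front',P(*fr,82),'rodL@45',P(rodu,45,74),'handle L/R',P(he[0],165,82),P(he[1],165,82))
    g=cv2.imread(f+'.png',0); print(g[225:262,306].tolist()); print(g[8:40,307].tolist()); print(g[165,285:335].tolist())
c,s=load('pics/top6');K=np.array(c['intrinsics']);M=q2R(c['orientation'])
for p in [(573,-24,46),(573,-24,32),(577,-24,46),(581,-24,46),(581,-24,4),(648,-20,46)]:
    d=M.T@(np.array(p)-c['xyz']);print(p,K[0,0]*d[0]/-d[2]+K[0,2],K[1,1]*-d[1]/-d[2]+K[1,2])
g=c['pixels'][:,:,1]; print(g[184:194,318:362].astype(int))
```

```text
front [507.  275.7  82. ] rodL@45 [594.6 283.1  74. ] handle L/R [478.  284.6  82. ] [479.1 262.9  82. ]
[82, 64, 62, 60, 62, 57, 57, 54, 77, 72, 61, 61, 57, 63, 57, 60, 67, 79, 95, 94, 94, 96, 92, 96, 95, 94, 95, 95, 96, 94, 99, 96, 93, 96, 93, 93, 96]
[135, 134, 128, 137, 135, 136, 136, 135, 134, 132, 135, 135, 135, 135, 138, 134, 135, 133, 117, 130, 138, 142, 142, 142, 141, 142, 143, 142, 145, 144, 145, 144]
[97, 97, 95, 98, 94, 109, 117, 111, 113, 113, 110, 102, 91, 90, 95, 102, 103, 103, 104, 107, 103, 103, 103, 106, 106, 108, 107, 106, 107, 107, 108, 107, 104, 89, 82, 101, 136, 137, 135, 135, 139, 142, 154, 155, 155, 152, 141, 112, 113, 114]
front [508. 276.  82.] rodL@45 [590.1 282.9  74. ] handle L/R [476.4 285.9  82. ] [477.5 262.9  82. ]
[58, 61, 60, 58, 58, 61, 60, 64, 56, 61, 61, 56, 60, 62, 58, 57, 66, 79, 94, 97, 94, 96, 96, 95, 95, 96, 93, 93, 93, 92, 94, 99, 96, 96, 95, 95, 95]
[137, 133, 138, 136, 134, 135, 135, 136, 137, 136, 138, 136, 121, 126, 132, 142, 146, 148, 147, 147, 146, 147, 147, 150, 145, 147, 148, 147, 147, 146, 147, 149]
[95, 99, 95, 85, 104, 115, 114, 
[... 1651 characters left out ...]
4 102 105 108 107 105  99  95  93  97  92
   90  95  90  86  89  84  84  92  92  99 101 100 106  96 102  95  93  86
   98 121 137 136 118 102 109 104]
 [ 90 110 134 131 114  84  81  90  93  93  86  90  91  91  93  94  95  95
   91  92  95  94  96  96  97 101 117 130 134 133 134 127 134 130 129 115
  116 128 142 139 125 105 107 109]
 [ 97 113 134 136 116  97 108 127 130 116 107 110 114 128 133 138 136 137
  132 128 132 133 136 139 139 140 146 145 149 150 145 147 151 148 145 133
  122 134 144 140 125 107 104 112]
 [ 95 118 141 141 123  94 119 137 138 114  95  88 106 124 137 151 149 149
  148 147 148 148 147 147 152 149 150 155 152 150 152 147 152 149 147 135
  120 131 147 145 125 109 111 109]]
```

```bash
python3 -c "
from bench import env
print(env.sign_off())"
```

```text
the job is handed in; nothing more can be done
None
```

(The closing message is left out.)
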